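# Swing the bench magnifier over the radish and clamp it

### The job

Push the magnifier's arm round with one finger until its lens is centred over the round bulb of the radish, and only then push the clamp lever on top of the post clockwise, as far as it goes, to lock it. Only push from the side: do not pinch the arm or the lever between the fingers, and leave the radish and the other three specimens lying where they are.

Things in the scene. Friction and masses are not known exactly. Their poses are not given: they have to be found in the camera images.
- board: Fixed flat grey board, 305 x 440 x 10 mm. Origin at table height on the axis of its upright post; z up; -x points from the post over the board's middle, roughly to the robot. Four white round pads, 104 mm across, tops 14 mm above the table, lie 175 mm from the post axis at -1.15, -0.45, 0.45 and 1.15 rad from -x (counter-clockwise positive); one specimen on each, in any order.
- post (a point): Point on the post axis, 128 mm above the table, at mid-height of the magnifier's arm.
- swing (a joint): Angle of the magnifier's arm about the post, rad. 0: the arm points along the board's -x axis; positive is counter-clockwise seen from above; stops at -1.45 and 1.45. It stays where it is left (a push of about 2 N at 100 mm from the axis turns it). The arm is a level aluminium bar 18 mm wide, 118 to 138 mm above the table, bare from 21 to 133 mm from the axis.
- lens (a point): Centre of the magnifier's clear lens, 175 mm from the post axis on the end of the arm, 127 mm above the table. Its black ring is 84 mm in outer diameter, from 118 to 136 mm above the table.
- radish_centre (a point): Middle of the radish's round bulb (about 31 mm across, 33 mm high), half-way up. The radish, 38 x 92 x 36 mm with its leaf stubs and thin root tail, lies loose on one of the pads, its bulb up to 15 mm from the pad's centre, so the lens may come no nearer than some 13 mm to straight over it.
- clamp (a joint): Angle of the clamp lever about the post axis, rad. 0: free, lever 0.6 rad counter-clockwise (from above) of the board's +x axis, on the far side of the post; grows as it turns clockwise seen from above; 1.2: clamped, at its stop. It stays where it is left; about 2 N at 65 mm from the axis turns it. It does not really hold the arm: a later bump still moves that.
- lever_tip (a point): Outer end of the clamp lever, 85 mm from the post axis, 162 mm above the table. The lever is a straight level black bar 18 mm wide, 154 to 170 mm above the table, on a round hub 36 mm across whose screw tops out at 176 mm.
- vial: Small clear open vial, 24 mm across, 26 mm high, standing loose on a pad; origin at the centre of its underside. Leave it alone.
- test_card: Flat white test card, 20 x 70 x 6 mm, lying loose on a pad; origin at the centre of its underside. Leave it alone.
- sample_cup: Capped sample cup, 44 mm across, 76 mm high (its top 90 mm above the table), standing loose on a pad; origin at the centre of its underside. Leave it alone.
Mind the look-alikes: they are no part of the job. Leave any black look-alike of the part that bears radish_centre alone.

How it is judged:
On the way, in this order (a step that is already met when the one before it is completed fails the run):
1. the lens is over the radish, with the clamp lever not yet turned (horizontal distance between lens and radish_centre below 0.025 m and value of joint clamp below 0.4 rad), for 0.2 s.
2. the clamp lever is pushed round to its stop, with the lens still over the radish (horizontal distance between lens and radish_centre below 0.025 m and value of joint clamp above 1.1 rad), for 0.2 s.
At the end, for the whole second after the job is handed in: The lens centre is within 25 mm horizontally of the middle of the radish bulb, the clamp lever is within 0.1 rad of its clamped stop (1.2 rad), and both are at rest (all of step 2 and velocity of joint swing between -0.05 and 0.05 rad/s and velocity of joint clamp between -0.05 and 0.05 rad/s); the robot touches nothing.
It fails at once if the clamp lever is turned (beyond 0.4 rad) while the lens is more than 25 mm from over the radish (horizontal distance between lens and radish_centre above 0.025 m and value of joint clamp above 0.4 rad).
It fails at once if the arm is pinched between the fingers (both flanks pressed at once) (contact force between the fingers and swing_c0 above 2 N and contact force between the fingers and swing_c1 above 2 N).
It fails at once if the lever is pinched between the fingers (both flanks pressed at once) (contact force between the fingers and clamp_c1 above 2 N and contact force between the fingers and clamp_c0 above 2 N).
It fails at once if a specimen is lifted or moved by more than 25 mm (distance of any of radish_centre, vial, test_card, sample_cup from where it was at the start of the episode above 0.025 m).
It also fails if it takes over 64 s, if anything falls off the work surface, if the arm or the gripper's body presses on something with over 40 N, if the wrist force passes 120 N, or if a joint passes its speed limit or range.

### The arm

A 6-joint arm with a two-finger parallel gripper is mounted at the origin on the work surface; the furniture and walls round the work are solid. World frame = base frame: x ahead of the robot, y to its left, z up, the work surface at z = 0. Lengths are in m, angles in rad, forces in N, time in s.
With the tool pointing down it reaches from about 0.35 to 0.775 m from the base axis. Payload 7.3 kg.
Tool frame: the origin (TCP) lies at the very end of the fingers, on their centre line; the grasp point (between the pads) lies robot.pinch_z behind it (robot.pinch_z is the distance from the TCP to the grasp point, in m); y points along the fingers, z is the direction in which the jaws open and shut, and the axes are right-handed (so a half turn about y gives the same grasp; the last joint's range is limited). The gripper opens to 92 mm and grips with 3 to 60 N. Pads are 19 mm wide; open, the fingers measure 130 mm over their backs; the gripper's body (75 mm by 190 mm) begins 47 mm behind the grasp point.
Start: joints at [-1.488, 0.342, 1.524, -0, 1.275, -0.146], TCP at [0.119, -0.511, 0.227] pointing down, gripper open.
Joint ranges: [-2.53, 2.53], [-0.77, 2.02], [0.04, 2.7], [-1, 4.14], [0.28, 2.66], [-3.11, 3.11]. Speed limits (rad/s): [2.57, 2.57, 3.14, 3.14, 3.14, 3.14].

### API

Orientations are given as [roll, pitch, yaw] about the fixed x, y, z axes, in that order (R = Rz(yaw) Ry(pitch) Rx(roll)).
In Python, from cell import status, viewer, robot gives the robot as it stands. The module is installed in compiled form; this text tells all that it offers.
- The arm moves only by the shell command python3 -m pendant 'ROWS' [FORCE]. ROWS is JSON, a list that holds one entry, the list of rows, each a list of 7 numbers: the shift along the tool's x, y, z in cm, then the turn, a rotation vector about the tool's x, y, z in rad, then the finger opening in cm, from 0 to 9.18. A call has 1 to 20 rows; each row is the pose to reach, as a shift and turn from the pose commanded when the call began, along the tool's axes at that moment; what a row does not reach only later rows make up. A row lasts 1/10 s, in which the tool goes at most 50 mm and 8.59 degrees, less where a joint would pass 70% of its speed; a pose out of reach is approached as far as the arm can. A call with a gripper value outside its range is refused whole. The fingers move at their own pace and stop on an object; FORCE is the grip in N (left out, the last holds). Time passes only in rows, so rows that repeat a pose let the fingers close. It gives the time, the measured TCP pose, the force and the opening at its end, in the units of the state.
- status.observe(): the state, without advancing time (a new reading comes with each control period).
- viewer.read_camera(name): name is "scene" or "top" or "wrist"; returns a dict with "image" (384x512x3 uint8, red, green, blue), "range_z" (384x512 float32, m along the optical axis (not along the pixel's ray), 0 where there is no reading), "fx", "fy", "cx", "cy" (pixels), "camera_from_world" (4x4, takes a point from world to camera coordinates). Camera axes: x right, y up, looking along -z (the intrinsics and any distortion apply to the point x, -y, -z); pixel columns grow to the right and rows downward; lengths in m; the calibration is good to about 2 mm. A picture is of the moment at which its call begins.
- robot.hand_in(): hands the job in, once; it reports no verdict.
The state is a dict: "time": time; "qpos": joint angles; "qvel": joint speeds; "joint_efforts": joint torques, N m; "tool_pos": TCP position; "tool_rot": TCP orientation; "contact_force": force on the tool from outside, world axes, zero at the start; "torque": the same for the moment, N m; "opening": finger opening in m.
Only numpy, scipy, OpenCV 4.12 (cv2) and the standard library are available. Lean on these libraries where they do the work, as an engineer would, in place of code of your own. Each camera call takes 0.05 s, during which the arm holds its last target. There are 200 camera calls.

## Working session

There is one attempt and no reset: what is moved stays moved. The work goes in short steps, Python scripts to look and compute and a shell command to move; the robot and the scene stay as the last step left them, time stands still between calls to the robot, and variables do not carry over. Pictures are saved under pics/ and viewed, about 8 in all and at most 12, crops included, and the job is handed in when it is done.

```bash
mkdir -p pics
cat > h.py <<'E'
import numpy as np, cv2
from cell import status, viewer, robot
def grab(n):
    c=viewer.read_camera(n); return c
def save(c,f,s=1,crop=None):
    im=c["image"][:,:,::-1]
    if crop: im=im[crop[1]:crop[3],crop[0]:crop[2]]
    cv2.imwrite("pics/"+f,cv2.resize(im,None,fx=s,fy=s,interpolation=cv2.INTER_CUBIC))
def ray(c,u,v):
    T=np.linalg.inv(c["camera_from_world"])
    d=np.array([(u-c["cx"])/c["fx"],-(v-c["cy"])/c["fy"],-1.])
    return T[:3,3],T[:3,:3]@d
def plane(c,u,v,z):
    o,d=ray(c,u,v); return o+d*(z-o[2])/d[2]
def depth(c,u,v):
    o,d=ray(c,u,v); return o+d*c["range_z"][int(v),int(u)]
def proj(c,p):
    q=c["camera_from_world"]@np.append(p,1); return c["cx"]+c["fx"]*q[0]/-q[2], c["cy"]-c["fy"]*q[1]/-q[2]
E
python3 - <<'E'
from h import *
import pickle
s=status.observe();print({k:np.round(v,3) for k,v in s.items()}, robot.pinch_z)
cs={n:grab(n) for n in("scene","top")}
pickle.dump(cs,open("c0.pkl","wb"))
for n,c in cs.items(): save(c,n+"0.png",1.5); print([k for k in c], np.round(np.linalg.inv(c["camera_from_world"])[:3,3],2))
E
```

```text
{'time': np.float64(0.0), 'qpos': array([-1.488,  0.343,  1.525, -0.   ,  1.275, -0.146]), 'qvel': array([ 0.   ,  0.001,  0.002,  0.   ,  0.001, -0.001]), 'joint_efforts': array([ 1.0000e-03, -4.3124e+01, -2.4422e+01,  7.2000e-02,  5.6000e-02,
       -0.0000e+00]), 'tool_pos': array([ 0.119, -0.511,  0.226]), 'tool_rot': array([-1.572,  0.   , -2.913]), 'contact_force': array([-0.18 , -0.197,  0.587]), 'torque': array([-0.012, -0.001,  0.019]), 'opening': np.float64(0.092)} 0.0188
['image', 'range_z', 'fx', 'fy', 'cx', 'cy', 'camera_from_world'] [ 0.23 -0.52  0.72]
['image', 'range_z', 'fx', 'fy', 'cx', 'cy', 'camera_from_world'] [0.33 0.01 1.27]
```

View pics/top0.png

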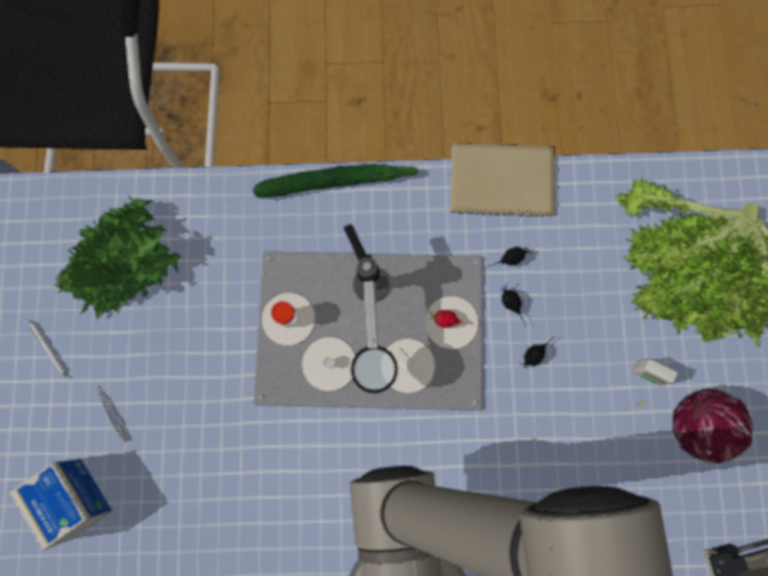

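View pics/scene0.png

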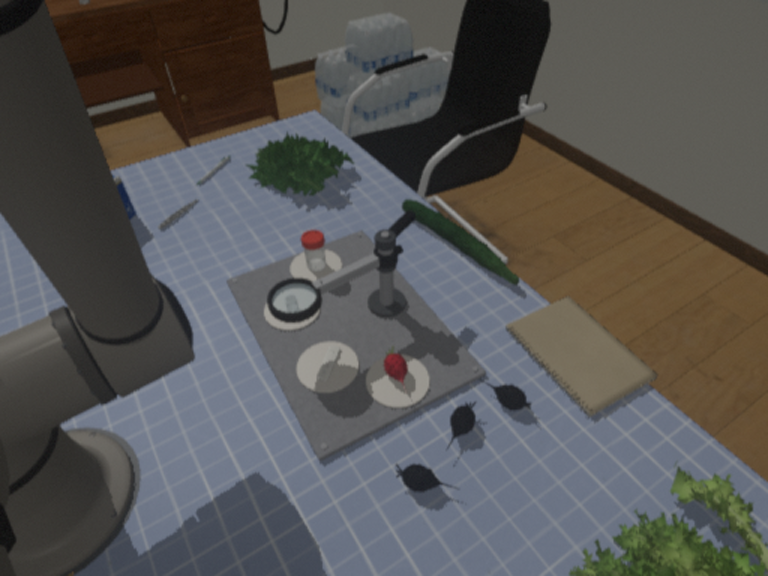

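The red radish is at top px (446,318) and scene px (396,368), on the right-hand pad (+1.15). The black look-alikes lie off the board at top (513,256), (512,300) and (535,354). The red cap at top (283,313) is the sample cup. The arm stands near 0, and the lever is at (357,243), up and to the left of the post. Next I measure the poses and make a crop to confirm.

Run:
```python
from h import *
import pickle
cs=pickle.load(open("c0.pkl","rb"))
for n in cs:
    c=cs[n]; hsv=cv2.cvtColor(c["image"],cv2.COLOR_RGB2HSV)
    m=(((hsv[...,0]>165)|(hsv[...,0]<8))&(hsv[...,1]>140)&(hsv[...,2]>60)).astype(np.uint8)
    k,_,st,ce=cv2.connectedComponentsWithStats(m)
    for i in range(1,k):
        if st[i,4]>30:
            print(n,"red",st[i],ce[i].round(1),"z30:",plane(c,*ce[i],.030).round(3),"depth:",depth(c,*ce[i]).round(3))
c=cs["top"]
# board: corners of grey
for uv in [(263,253),(482,255),(484,408),(255,405)]:
    print("corner",plane(c,uv[0]/1.5,uv[1]/1.5,.01).round(3))
# white pads
hsv=cv2.cvtColor(c["image"],cv2.COLOR_RGB2HSV)
for (u,v) in [(368,265),(374,369),(349,228)]:
    z={0:.176,1:.136,2:.17}[[368,374,349].index(u)]
    print("post/lens/tip",plane(c,u/1.5,v/1.5,z).round(3),depth(c,u/1.5,v/1.5).round(3))
for (u,v) in [(288,319),(328,364),(408,366),(452,322)]:
    print("pad",plane(c,u/1.5,v/1.5,.014).round(3))
save(c,"crop1.png",4,(165,145,330,275))
```

```text
scene red [202 154  13  11 115] [208. 159.] z30: [0.552 0.275 0.03 ] depth: [0.527 0.213 0.084]
scene red [257 236  13  17 150] [263.1 243.3] z30: [ 0.515 -0.088  0.03 ] depth: [ 0.509 -0.099  0.047]
top red [181 201  15  15 165] [188.  208.1] z30: [0.533 0.227 0.03 ] depth: [0.524 0.216 0.088]
top red [290 207  17  11 133] [297.  212.2] z30: [ 0.512 -0.089  0.03 ] depth: [ 0.509 -0.087  0.049]
top red [467 262  32  27 310] [481.4 274.4] z30: [ 0.321 -0.595  0.03 ] depth: [ 0.321 -0.552  0.118]
top red [450 267  18  22 228] [458.4 278.7] z30: [ 0.311 -0.53   0.03 ] depth: [ 0.312 -0.505  0.087]
corner [0.658 0.269 0.01 ]
corner [ 0.639 -0.168  0.01 ]
corner [ 0.34  -0.156  0.01 ]
corner [0.358 0.282 0.01 ]
post/lens/tip [0.587 0.052 0.176] [0.587 0.052 0.178]
post/lens/tip [0.411 0.048 0.136] [0.411 0.048 0.129]
post/lens/tip [0.656 0.084 0.17 ] [0.657 0.084 0.168]
pad [0.522 0.218 0.014]
pad [0.432 0.141 0.014]
pad [ 0.423 -0.014  0.014]
pad [ 0.506 -0.102  0.014]
```

View pics/crop1.png

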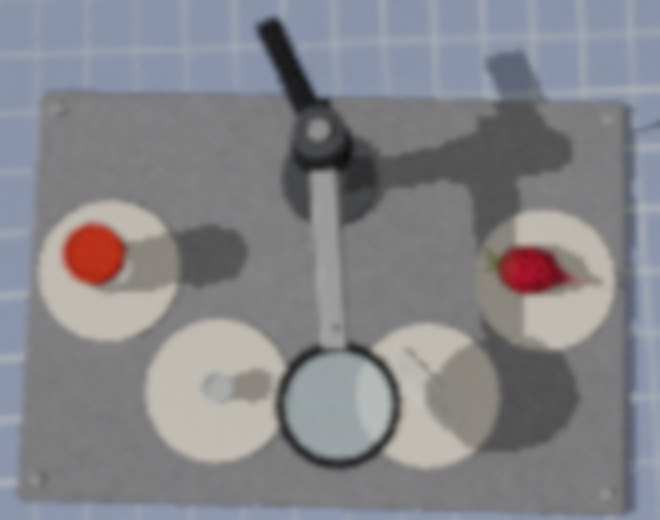

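The crop confirms it: the red bulb is at crop (527,270), with green leaf stubs and a tail, on the right-hand pad. Bulb centre is about (0.511,-0.088) and the post about (0.587,0.052), so they are 159 mm apart. That fits 175±15 mm, and swing must go to about +1.1. I will push the arm's +y flank with closed fingers.

```bash
cat > sh.py <<'E'
from h import *
from scipy.spatial.transform import Rotation as Ro
import sys,json
s=status.observe(); R=Ro.from_euler("xyz",s["tool_rot"]).as_matrix(); p=s["tool_pos"]
print(round(float(s["time"]),2),np.round(p,4),np.round(s["contact_force"],1))
for w in json.loads(sys.argv[1]): print(w,np.round(R.T@(np.array(w)-p)*100,1))
E
python3 sh.py '[[0.25,-0.43,0.28],[0.40,-0.35,0.28],[0.49,0.13,0.28],[0.49,0.13,0.124]]'
```

```text
0.1 [ 0.1191 -0.511   0.2261] [0.9 0.5 0.6]
[0.25, -0.43, 0.28] [-14.6  -5.4  -4.9]
[0.4, -0.35, 0.28] [-31.   -5.4  -9.3]
[0.49, 0.13, 0.28] [-50.7  -5.3 -54. ]
[0.49, 0.13, 0.124] [-50.7  10.3 -54. ]
```

```bash
python3 -m pendant '[[[-4.5,-2,-1.5,0,0,0,0],[-9,-4,-3,0,0,0,0],[-12,-5.4,-4.5,0,0,0,0],[-16,-5.4,-5.5,0,0,0,0],[-20,-5.4,-6.5,0,0,0,0],[-24,-5.4,-7.5,0,0,0,0],[-28,-5.4,-8.5,0,0,0,0],[-31,-5.4,-9.5,0,0,0,0],[-33,-5.4,-13.5,0,0,0,0],[-35,-5.4,-17.5,0,0,0,0],[-37,-5.4,-21.5,0,0,0,0],[-39,-5.4,-26,0,0,0,0],[-41,-5.4,-30,0,0,0,0],[-42.5,-5.4,-34,0,0,0,0],[-44,-5.4,-38,0,0,0,0],[-46,-5.4,-42,0,0,0,0],[-47.5,-5.4,-46,0,0,0,0],[-49,-5.4,-50,0,0,0,0],[-50.7,-5.4,-54,0,0,0,0],[-50.7,-5.4,-54,0,0,0,0]]]'
python3 sh.py '[[0.49,0.13,0.28],[0.49,0.13,0.124]]'
```

```text
time: 2.1
tool_pos: [0.4902, 0.134, 0.2801]
tool_rot: [-1.572, -0.0, -2.907]
contact_force: [-0.2, -1.2, -0.9]
opening: 0.0006
2.1 [0.4902 0.134  0.2801] [-0.2 -1.2 -0.9]
[0.49, 0.13, 0.28] [0.1 0.  0.4]
[0.49, 0.13, 0.124] [ 0.1 15.6  0.4]
```

```bash
python3 -m pendant '[[[0,3,0.2,0,0,0,0],[0,6,0.4,0,0,0,0],[0,9,0.4,0,0,0,0],[0,12,0.4,0,0,0,0],[0,14.5,0.4,0,0,0,0],[0,15.6,0.4,0,0,0,0],[0,15.6,0.4,0,0,0,0],[0,15.6,0.4,0,0,0,0]]]'
python3 - <<'E'
from h import *
from scipy.spatial.transform import Rotation as Ro
s=status.observe(); R=Ro.from_euler("xyz",s["tool_rot"]).as_matrix(); p=s["tool_pos"]
for th in [.03,.2,.4,.6,.8,.95,1.073]:
    a=np.array([-np.cos(th),-np.sin(th),0]);t=np.array([np.sin(th),-np.cos(th),0])
    sup=.019*abs(t@R[:,2])+.0095*abs(t@R[:,0])
    w=np.array([.587,.052,.124])+.1*a-t*(.009+sup); print(th,w.round(3),(R.T@(w-p)*100).round(1))
E
```

```text
time: 2.9
tool_pos: [0.4919, 0.1255, 0.1255]
tool_rot: [-1.571, 0.001, -2.913]
contact_force: [0.7, 1.5, 1.5]
opening: 0.0003
0.03 [0.486 0.078 0.124] [1.6 0.2 4.4]
0.2 [0.483 0.06  0.124] [2.3 0.2 6.2]
0.4 [0.483 0.04  0.124] [2.8 0.2 8.1]
0.6 [0.487 0.02  0.124] [ 2.8  0.2 10.1]
0.8 [0.496 0.001 0.124] [ 2.4  0.2 12.2]
0.95 [ 0.505 -0.012  0.124] [ 1.9  0.2 13.7]
1.073 [ 0.514 -0.022  0.124] [ 1.2  0.2 14.9]
```

```bash
python3 -m pendant '[[[0.8,0.1,2,0,0,0,0],[1.6,0.2,3.8,0,0,0,0],[1.8,0.2,4.4,0,0,0,0],[2,0.2,5,0,0,0,0],[2.2,0.2,5.6,0,0,0,0],[2.4,0.2,6.2,0,0,0,0],[2.6,0.2,6.9,0,0,0,0],[2.7,0.2,7.5,0,0,0,0],[2.8,0.2,8.1,0,0,0,0],[2.8,0.2,8.7,0,0,0,0],[2.8,0.2,9.3,0,0,0,0],[2.8,0.2,10,0,0,0,0],[2.7,0.2,10.6,0,0,0,0],[2.6,0.2,11.2,0,0,0,0],[2.5,0.2,11.7,0,0,0,0],[2.4,0.2,12.2,0,0,0,0],[2.3,0.2,12.5,0,0,0,0],[2.2,0.2,12.8,0,0,0,0],[2.2,0.2,12.8,0,0,0,0]]]'
python3 - <<'E'
from h import *
for n in("top","scene"): save(grab(n),n+"1.png",1.5)
E
```

```text
time: 4.8
tool_pos: [0.4992, -0.0044, 0.1227]
tool_rot: [-1.57, 0.0, -2.913]
contact_force: [-0.3, 0.3, 0.7]
opening: 0.0006
```

View pics/top1.png

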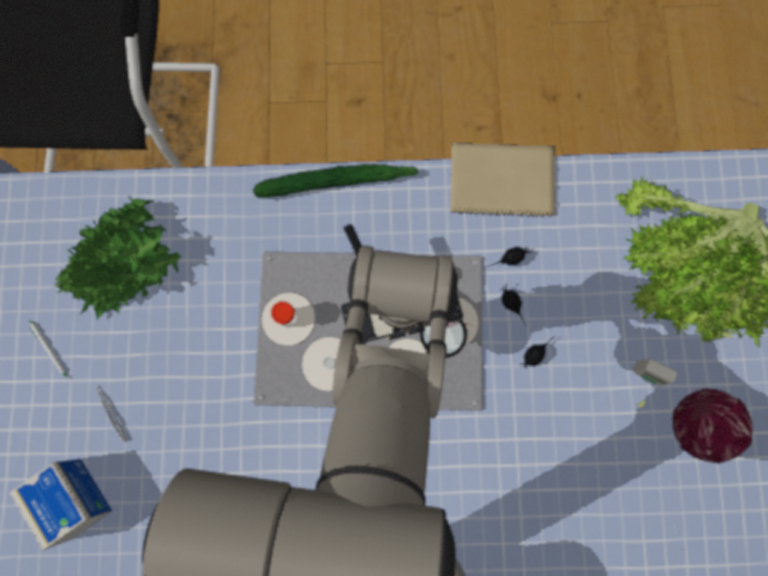

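The arm followed. The lens ring is at about (443,335), partly hidden by the wrist. I compute its angle and the rest of the push.

```bash
python3 - <<'E'
from h import *
import pickle
c=pickle.load(open("c0.pkl","rb"))["top"]
l=plane(c,443/1.5,335/1.5,.132); d=l-np.array([.587,.052,0]);print(l.round(3),np.hypot(d[0],d[1]),np.arctan2(-d[1],-d[0]))
E
python3 sh.py '[[0.504,-0.012,0.124],[0.514,-0.022,0.124]]'
```

```text
[ 0.467 -0.075  0.132] 0.17455259478476132 0.8150667908455955
4.9 [ 0.499  -0.0042  0.1227] [ 1.   0.7 -0.6]
[0.504, -0.012, 0.124] [-0.3 -0.1  0.9]
[0.514, -0.022, 0.124] [-1.1 -0.1  2.1]
```

```bash
python3 -m pendant '[[[-0.1,-0.1,0.3,0,0,0,0],[-0.2,-0.1,0.6,0,0,0,0],[-0.3,-0.1,0.9,0,0,0,0],[-0.5,-0.1,1.2,0,0,0,0],[-0.7,-0.1,1.5,0,0,0,0],[-0.9,-0.1,1.8,0,0,0,0],[-1.1,-0.1,2.1,0,0,0,0],[-1.2,-0.1,2.3,0,0,0,0],[-1.2,-0.1,2.3,0,0,0,0],[-1.2,-0.1,2.3,0,0,0,0]]]'
python3 - <<'E'
from h import *
save(grab("top"),"top2.png",4,(220,150,340,270));
E
```

```text
time: 5.9
tool_pos: [0.5159, -0.0239, 0.1237]
tool_rot: [-1.57, 0.0, -2.913]
contact_force: [0.1, 0.9, 0.1]
opening: 0.0005
```

View pics/top2.png

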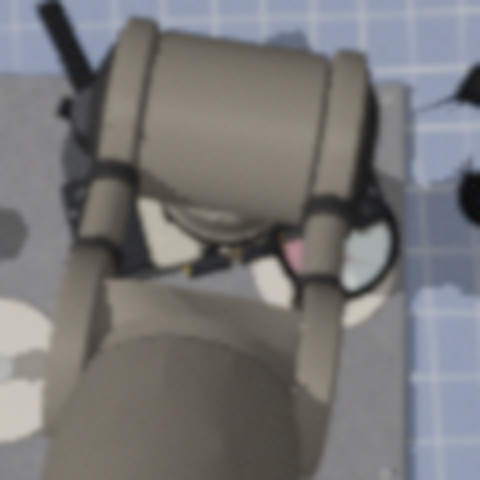

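```bash
python3 -m pendant '[[[0.8,0,-0.7,0,0,0,0],[1.9,0,-1.7,0,0,0,0],[3,0,-2.7,0,0,0,0],[3.7,0,-3.3,0,0,0,0],[3.7,-3,-3.3,0,0,0,0],[3.7,-7,-3.3,0,0,0,0],[3.7,-11,-3.3,0,0,0,0],[3.7,-15,-3.3,0,0,0,0],[3.7,-16,-3.3,0,0,0,0],[3.7,-16,-3.3,0,0,0,0]]]'
python3 sh.py '[[0.50,0.18,0.28],[0.62,0.16,0.28],[0.62,0.16,0.148]]'
```

```text
time: 6.95
tool_pos: [0.4728, 0.0001, 0.2852]
tool_rot: [-1.569, 0.004, -2.913]
contact_force: [0.7, 0.0, -0.7]
opening: 0.0005
6.95 [4.728e-01 1.000e-04 2.852e-01] [ 0.7  0.  -0.7]
[0.5, 0.18, 0.28] [ -6.7   0.5 -16.9]
[0.62, 0.16, 0.28] [-18.    0.6 -12.2]
[0.62, 0.16, 0.148] [-17.9  13.8 -12.3]
```

```bash
python3 -m pendant '[[[-1.5,0,-4,0,0,0,0],[-3,0.2,-8,0,0,0,0],[-5,0.4,-12,0,0,0,0],[-6.7,0.5,-16,0,0,0,0],[-10,0.5,-15,0,0,0,0],[-14,0.6,-13.5,0,0,0,0],[-17,0.6,-12.5,0,0,0,0],[-18,0.6,-12.2,0,0,0,0],[-18,0.6,-12.2,0,0,0,0],[-18,0.6,-12.2,0,0,0,0]]]'
python3 - <<'E'
from h import *
import pickle
cs={n:grab(n) for n in("top","scene")};pickle.dump(cs,open("c3.pkl","wb"))
save(cs["top"],"top3.png",4,(200,130,340,270));
E
```

```text
time: 7.95
tool_pos: [0.619, 0.1597, 0.2757]
tool_rot: [-1.571, -0.004, -2.913]
contact_force: [-0.7, 0.1, 0.4]
opening: 0.0004
```

View pics/top3.png

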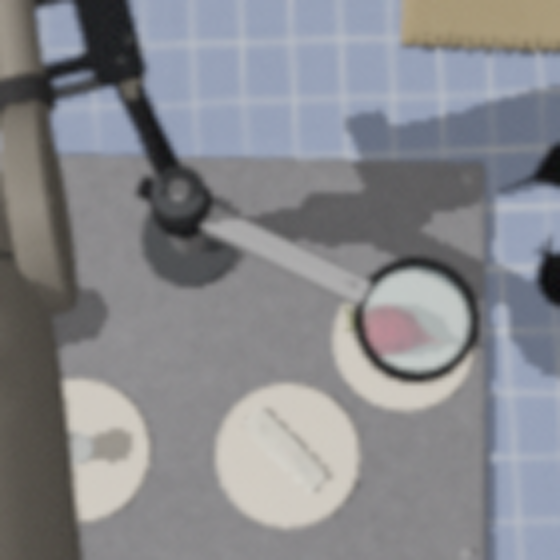

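The lens centre is at crop (416,319), with the bulb seen through it at (393,330). I convert both to positions.

```bash
python3 - <<'E'
from h import *
import pickle
c=pickle.load(open("c3.pkl","rb"))["top"]
l=plane(c,304,209.75,.132); P=np.array([.587,.052,0]); d=l-P
b=np.array([.511,-.088,0]); 
b2=plane(c,200+393/4,130+330/4,.031)
o=plane(c,200+180/4,130+195/4,.176)
print(l.round(4),np.hypot(*d[:2]),np.arctan2(-d[1],-d[0]),"bulb now",b2.round(3),"post",o.round(3))
for B in(b,b2): print((l-B)[:2].round(4),np.hypot(*(l-B)[:2]),"radish ang",np.arctan2(.052-B[1],.587-B[0]))
E
python3 sh.py '[[0.62,0.16,0.148]]'
```

```text
[ 0.5028 -0.0995  0.132 ] 0.17336216773738342 1.0635091426056802 bulb now [ 0.51  -0.092  0.031] post [0.582 0.053 0.176]
[-0.0082 -0.0115] 0.014160467581209837 radish ang 1.0734536104480743
[-0.0077 -0.0075] 0.0107321440699713 radish ang 1.0826188298079202
8.05 [0.6189 0.1599 0.2772] [-0.5 -0.2 -1.4]
[0.62, 0.16, 0.148] [-0.1 12.9  0. ]
```

The lens sits 11–14 mm from the bulb, which is near the best possible. Now the lever: descend beside it and work out the arc.

```bash
python3 -m pendant '[[[0,3,0,0,0,0,0],[0,6,0,0,0,0,0],[0,9,0,0,0,0,0],[0,12,0,0,0,0,0],[0,12.9,0,0,0,0,0],[0,12.9,0,0,0,0,0],[0,12.9,0,0,0,0,0]]]'
python3 - <<'E'
from h import *
from scipy.spatial.transform import Rotation as Ro
s=status.observe(); R=Ro.from_euler("xyz",s["tool_rot"]).as_matrix(); p=s["tool_pos"]
for ph in [.5,.3,.1,-.1,-.3,-.5,-.6,-.65,-.7]:
    a=np.array([np.cos(ph),np.sin(ph),0]);t=np.array([np.sin(ph),-np.cos(ph),0])
    sup=.019*abs(t@R[:,2])+.0095*abs(t@R[:,0])
    w=np.array([.586,.0525,.149])+.065*a-t*(.009+sup); print(ph,w.round(3),(R.T@(w-p)*100).round(1))
E
```

```text
time: 8.75
tool_pos: [0.6206, 0.16, 0.1505]
tool_rot: [-1.57, 0.003, -2.913]
contact_force: [-0.2, 0.4, 0.4]
opening: 0.0003
0.5 [0.629 0.11  0.149] [0.3 0.1 5.1]
0.3 [0.64  0.099 0.149] [-0.5  0.1  6.4]
0.1 [0.648 0.088 0.149] [-1.   0.2  7.6]
-0.1 [0.654 0.076 0.149] [-1.3  0.2  8.9]
-0.3 [0.657 0.062 0.149] [-1.3  0.2 10.4]
-0.5 [0.657 0.047 0.149] [-1.   0.2 11.8]
-0.6 [0.656 0.04  0.149] [-0.7  0.2 12.5]
-0.65 [0.655 0.036 0.149] [-0.5  0.2 12.9]
-0.7 [0.654 0.032 0.149] [-0.3  0.2 13.2]
```

```bash
python3 -m pendant '[[[0.2,0.1,2,0,0,0,0],[0.3,0.1,4,0,0,0,0],[0,0.1,5,0,0,0,0],[-0.3,0.1,5.7,0,0,0,0],[-0.5,0.1,6.4,0,0,0,0],[-0.8,0.2,7,0,0,0,0],[-1,0.2,7.6,0,0,0,0],[-1.2,0.2,8.2,0,0,0,0],[-1.3,0.2,8.9,0,0,0,0],[-1.3,0.2,9.6,0,0,0,0],[-1.3,0.2,10.3,0,0,0,0],[-1.2,0.2,11,0,0,0,0],[-1,0.2,11.6,0,0,0,0],[-0.8,0.2,12.1,0,0,0,0],[-0.7,0.2,12.5,0,0,0,0],[-0.6,0.2,12.7,0,0,0,0],[-0.5,0.2,12.9,0,0,0,0],[-0.5,0.2,12.9,0,0,0,0]]]'
python3 sh.py '[[0.654,0.032,0.149]]'
```

```text
time: 10.55
tool_pos: [0.6547, 0.0374, 0.147]
tool_rot: [-1.574, 0.003, -2.912]
contact_force: [3.3, 10.0, -0.6]
opening: 0.0003
10.55 [0.6547 0.0374 0.147 ] [ 3.3 10.  -0.6]
[0.654, 0.032, 0.149] [ 0.2 -0.2  0.5]
```

The force has risen to about 10 N, where 2 N turns the lever, so it is likely at its stop. A small extra nudge should confirm that.

```bash
python3 -m pendant '[[[0.1,0,0.1,0,0,0,0],[0.1,0,0.2,0,0,0,0],[0.1,0,0.3,0,0,0,0],[0.1,0,0.3,0,0,0,0],[0.1,0,0.3,0,0,0,0]]]'
```

```text
time: 11.05
tool_pos: [0.6546, 0.037, 0.147]
tool_rot: [-1.577, 0.004, -2.911]
contact_force: [4.2, 18.3, -0.8]
opening: 0.0002
```

It is at the stop: the tool did not advance while the force rose to 18 N. I back away, lift clear and look.

```bash
python3 -m pendant '[[[-0.1,0,-0.5,0,0,0,0],[-0.3,0,-1.5,0,0,0,0],[-0.5,0,-3,0,0,0,0],[-0.5,0,-5,0,0,0,0],[-0.5,-3,-6,0,0,0,0],[-0.5,-7,-6,0,0,0,0],[-0.5,-11,-7,0,0,0,0],[0,-14,-10,0,0,0,0],[1,-14,-14,0,0,0,0],[2,-14,-18,0,0,0,0],[2,-14,-21,0,0,0,0],[2,-14,-21,0,0,0,0],[2,-14,-21,0,0,0,0]]]'
python3 - <<'E'
from h import *
import pickle
c=grab("top");pickle.dump(c,open("c4.pkl","wb"))
save(c,"top4.png",4,(165,130,340,275))
E
```

```text
time: 12.35
tool_pos: [0.5859, 0.2334, 0.2867]
tool_rot: [-1.57, -0.0, -2.911]
contact_force: [0.1, -1.4, -0.3]
opening: -0.0001
```

View pics/top4.png

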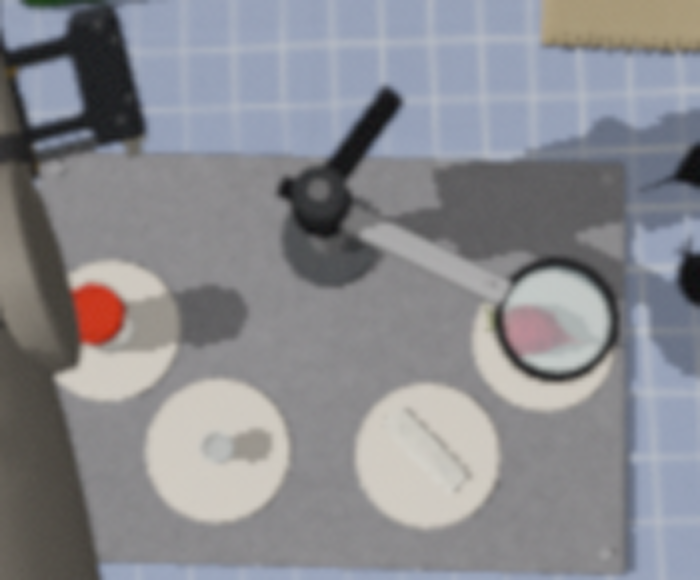

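The lens is at crop (556,319), unmoved, and the specimens are in place. The lever now points to (391,95). One numeric check of its angle, from a mask of the bar before and after.

Run:
```python
from h import *
import pickle
for nm,c,box in(("before",pickle.load(open("c0.pkl","rb"))["top"],(228,148,244,170)),("after",pickle.load(open("c4.pkl","rb")),(246,150,268,173))):
    x0,y0,x1,y1=box; g=c["image"][y0:y1,x0:x1].max(2); v,u=np.nonzero(g<55)
    p=np.array([plane(c,a+x0+0.,b+y0+0.,.17)[:2] for a,b in zip(u,v)])
    vx,vy,mx,my=cv2.fitLine(p.astype(np.float32),cv2.DIST_HUBER,0,1e-4,1e-4).ravel()
    if vx<0: vx,vy=-vx,-vy
    print(nm,len(p),"line ang",np.arctan2(vy,vx)," post->far end",np.arctan2(my-.0525,mx-.586),"rel board x +0.045")
```

```text
before 91 line ang 0.40898493  post->far end 0.45173675 rel board x +0.045
after 113 line ang -0.66007173  post->far end -0.62738293 rel board x +0.045
```

The lever stands at about -0.58 to -0.62 rad from board +x, and the stop is at -0.6, so it is clamped. The arm is clear, so I hand in.

```bash
python3 -c "
from cell import robot
print(robot.hand_in())"
```

```text
the job is handed in; nothing more can be done
None
```

I pushed the magnifier's arm round with the closed fingers from one side until the lens was over the red radish. I then pushed the clamp lever clockwise to its stop, backed clear and handed the job in at about 12.5 s. The hand-in gives no verdict.

- **Lens:** before I touched the lever, the lens measured 11–14 mm from the middle of the bulb, against the 25 mm allowed. In the last picture its pixel position was unchanged.
- **Lever:** it ended at -0.58 to -0.62 rad from the board's +x axis, where the stop is at -0.6. At the end of the push the force rose to 18 N with no further movement.
- **Specimens and robot:** by eye, all four specimens were still in place, though I did not measure them again. The fingers were well clear of everything at the end.
- **Disagreement:** the lever seemed to start at about 0.1 rad, not 0. That is either a real offset or measuring error, and below the 0.4 rad limit in either case.

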